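Weed out the seized grease syringe

TASK

One of the three empty grease syringes in the rack has set hard inside. Push the plungers of the two sound ones gently all the way home, leaving those two standing in the rack; when a plunger meets rising resistance part-way, do not force it, but lift that syringe out, tip the scrap bin forward, put it in and push the bin back until it clicks shut. Leave everything else where it is.

Things in the scene. Friction and masses are not known exactly. Their poses are not given: they have to be found in the camera images.
- rack: Fixed plywood rack, 74 x 235 mm, 57 mm high, one row of three round sockets (45 mm wide) along its y axis at y = -75, 0 and +75 mm; origin: centre of its underside, on the bench. Each syringe stands loosely (2.5 mm play) in a socket on the 8 mm base board and lifts straight out (at least 60 mm).
- syringe_a: Empty aluminium grease syringe standing upright in the rack socket at y = -75 mm. Barrel 40 mm in diameter, 110 mm tall, its top 24 mm a collar 46 mm in diameter to grip it by; about 0.27 kg in all. Origin: centre of the barrel's underside, z up the barrel (the rack floor is 8 mm above the bench, so the collar spans 94 to 118 mm above the bench). The three look and weigh alike; one of the three, a different one each time, has a lump of set grease inside that cannot be seen.
- plunger_a_top (a point): Centre of the top face of syringe_a's plunger cap, a black disc 36 mm in diameter, 6 mm thick, on a 10 mm rod. Only for pushing on: grip syringes by the collar, not by the cap. 54 mm above the collar when fully out, 9 mm above it when fully home.
- plunger_a (a joint): How far syringe_a's plunger is pushed in (m): 0 fully out, 0.045 fully home; starts at 0 to 0.008. A sound one slides with a steady 4 to 5 N all the way to its end stop and stays where it is left. The one that is set slides the same to about 0.020, then resistance climbs about 1 N per mm and it stops dead at about 0.032, never coming home; let go, it springs back a few mm.
- syringe_b: Empty aluminium grease syringe standing upright in the rack socket at y = 0 mm. Barrel 40 mm in diameter, 110 mm tall, its top 24 mm a collar 46 mm in diameter to grip it by; about 0.27 kg in all. Origin: centre of the barrel's underside, z up the barrel (the rack floor is 8 mm above the bench, so the collar spans 94 to 118 mm above the bench). The three look and weigh alike; one of the three, a different one each time, has a lump of set grease inside that cannot be seen.
- plunger_b_top (a point): Centre of the top face of syringe_b's plunger cap, a black disc 36 mm in diameter, 6 mm thick, on a 10 mm rod. Only for pushing on: grip syringes by the collar, not by the cap. 54 mm above the collar when fully out, 9 mm above it when fully home.
- plunger_b (a joint): How far syringe_b's plunger is pushed in (m): 0 fully out, 0.045 fully home; starts at 0 to 0.008. A sound one slides with a steady 4 to 5 N all the way to its end stop and stays where it is left. The one that is set slides the same to about 0.020, then resistance climbs about 1 N per mm and it stops dead at about 0.032, never coming home; let go, it springs back a few mm.
- syringe_c: Empty aluminium grease syringe standing upright in the rack socket at y = +75 mm. Barrel 40 mm in diameter, 110 mm tall, its top 24 mm a collar 46 mm in diameter to grip it by; about 0.27 kg in all. Origin: centre of the barrel's underside, z up the barrel (the rack floor is 8 mm above the bench, so the collar spans 94 to 118 mm above the bench). The three look and weigh alike; one of the three, a different one each time, has a lump of set grease inside that cannot be seen.
- plunger_c_top (a point): Centre of the top face of syringe_c's plunger cap, a black disc 36 mm in diameter, 6 mm thick, on a 10 mm rod. Only for pushing on: grip syringes by the collar, not by the cap. 54 mm above the collar when fully out, 9 mm above it when fully home.
- plunger_c (a joint): How far syringe_c's plunger is pushed in (m): 0 fully out, 0.045 fully home; starts at 0 to 0.008. A sound one slides with a steady 4 to 5 N all the way to its end stop and stays where it is left. The one that is set slides the same to about 0.020, then resistance climbs about 1 N per mm and it stops dead at about 0.032, never coming home; let go, it springs back a few mm.
- bin_unit: Fixed grey sheet-steel housing of the tilt-out scrap bin, 211 mm wide (y), 120 mm deep, 200 mm high, open at the front (-x). Origin on the bench directly below the bin's hinge line, at mid-width; x points into the housing. Side cheeks and a roof (its top at 200 mm) that starts 52 mm behind the front, leaving a slot 46 mm deep by 175 mm wide behind the bin's front wall through which fingers can hook the bin forward; a syringe goes in only when the bin is tipped out.
- bin (a joint): Tilt of the scrap bin (rad): 0 home and clicked shut, grows as its top tips out towards -x, stops at 0.75. Stiff hinge: it stays at any tilt. A spring catch is met at about 0.13 rad and clicks past at about 0.07 rad; pulling it out of the catch, or pushing it past, takes several newtons at the rim (about 5 to 12 N), the rest 2 to 5 N (up to 10 N at the very start, from fully out).
- bin_rim (a point): Middle of the top edge of the bin's front wall (6 mm wall with a rolled 10 mm rim along it, 185 mm wide); 175 mm above the bench when shut, about 130 mm when fully tipped out. Axes turn with the bin: its x points to the back of the bin, z up along the front wall.
- bin_hinge (a point): Hinge line of the bin at mid-width, 12 mm above the bench, fixed; the line runs along bin_unit's y. The rim's top edge is 163 mm from it, on the outer face of the front wall.
- bin_floor (a point): Centre of the bin's inner floor; axes turn with the bin, z up out of it. Bin inside: 79 mm deep (x), 175 mm wide (y); front wall 158 mm, back and side walls about 130 mm high. Black plastic; when fully tipped out its mouth spans from the rim to about 90 mm behind it, horizontally.
- gear: Loose bystander: steel gear 67 mm in diameter on its stub shaft, 58 mm high; origin centre of underside.
- scissors: Loose bystander: scissors 190 mm long lying flat; origin at mid-length.
- mouse: Loose bystander: black computer mouse 80 mm long, 34 mm high.
- scraper: Loose bystander: thin steel scraper 175 mm long lying flat.
- jar: Loose bystander: pale screw jar with a steel lid, 64 mm in diameter, 75 mm high.
- motor: Loose bystander: small motor 100 mm long, 60 mm high.

How it is judged:
By the outcome, as a careful person would: the job done as asked, in the order asked, and still so for the second after the job is handed in, with the robot touching nothing.
It also fails if it takes over 72 s, if anything falls off the work surface, if the arm or the gripper's body presses on something with over 40 N, if the wrist force passes 120 N, or if a joint passes its speed limit or range.

ROBOT

A 6-joint arm with a two-finger parallel gripper is mounted at the origin on the work surface. World frame = base frame: x ahead of the robot, y to its left, z up, the work surface at z = 0. Lengths are in m, angles in degrees, forces in N, time in s.
With the tool pointing down it reaches from about 0.25 to 0.8 m from the base axis. Payload 3.9 kg.
Tool frame: the origin (TCP) lies between the finger pads; the fingertips stand 19 mm ahead of it and the grasp point (between the pads) is the TCP; x points along the fingers, y is the direction in which the jaws open and shut, and the axes are right-handed (so a half turn about x gives the same grasp; the last joint's range is limited). The gripper opens to 85 mm and grips with 20 to 120 N. Pads are 22 mm wide; open, the fingers measure 114 mm over their backs; the gripper's body (76 mm by 85 mm) begins 54 mm behind the grasp point. The pads swing forward as they close: fully open they stand 13 mm farther back than shut.
Start: joints at [65.89, 14.897, -7.913, 67.191, 0, 90], TCP at [0.214, 0.479, 0.25] pointing down, gripper open.
Joint ranges: [-159.42, 159.42], [-47.68, 98.78], [-73.54, 78.23], [-108.79, 121.32], [-90, 84.71], [-180, 180]. Speed limits (degrees/s): [147.25, 147.25, 180, 180, 180, 180].

INTERFACE

Orientations are given as a 3x3 rotation matrix whose columns are the frame's x, y, z axes.
In Python, from bench import r, imaging gives the robot as it stands.
- The arm moves only by the tool carry_out, never from a script. Its argument "moves" is a list of rows, each a list of 7 numbers: the closure in counts, from 0 (fully open) to 255 (shut), then the shift along the tool's x, y, z in mm, then the turn, a rotation vector about the tool's x, y, z in rad. In form: [[hand, dx, dy, dz, ax, ay, az], ...]. A call has 1 to 10 rows; each row shifts and turns the commanded pose from where the row before left it, along the tool's axes as they then stand; what a row does not reach is not made up. A row lasts 1/12 s, in which the tool goes at most 41.7 mm and 7.16 degrees, less where a joint would pass 70% of its speed; a pose out of reach is approached as far as the arm can. A call with a gripper value outside its range is refused whole. The fingers move at their own pace and stop on an object; "newtons" is the grip in N (left out, the last holds). Time passes only in rows, so rows that do not move let the fingers close. It gives the time, the measured TCP pose, the force and the opening at its end, in the units of the state.
- r.observe(): the state, without advancing time (a new reading comes with each control period).
- imaging.camera(name): name is "scene" or "top"; returns (picture, depth): 480x640x3 uint8, red, green, blue; 480x640 float32, m along the optical axis (not along the pixel's ray), 0 where there is no reading.
- imaging.camera_model(name): a dict with "camera_matrix" (3x3 intrinsics, pixels), "k1" (the pictures are not rectified: a ray, as slopes to the right and down, at radius r is drawn at 1 + k1 r^2 times it, then the intrinsics apply), "camera_from_world" (4x4, takes a point from world to camera coordinates). Camera axes: x right, y down, z forward; pixel columns grow to the right and rows downward; lengths in m; the calibration is good to about 2 mm. A picture is of the moment at which its call begins. camera_model takes no time and is no camera call.
- r.job_done(): hands the job in, once; it reports no verdict.
The state is a dict: "time": time; "joint_positions": joint angles; "joint_vel": joint speeds; "joint_torque": joint torques, N m; "ee_pos": TCP position; "tool_rot": TCP orientation; "force": force on the tool from outside, world axes, zero at the start; "ft_torque": the same for the moment, N m; "gripper_width": finger opening in m.
Only numpy, scipy, OpenCV 4.12 (cv2) and the standard library are available. Lean on these libraries where they do the work, as an engineer would, in place of code of your own. Each camera call takes 0.05 s, during which the arm holds its last target.

## Working session

There is one attempt and no reset: what is moved stays moved. The work goes in short steps, Python scripts to look and compute and a tool call to move; the robot and the scene stay as the last step left them, time stands still between calls to the robot, and variables do not carry over. Pictures are saved under pics/ and viewed, and the job is handed in when it is done.

Besides the shell and the picture viewer there is one more tool, called after ">>>" as name(argument=value, ...) on one line, values as JSON. carry_out: Moves the arm, as the interface text tells. Its arguments: {"type":"object","properties":{"moves":{"type":"array","items":{"type":"array","items":{"type":"number"}}},"newtons":{"type":"number"}},"required":["moves"]}

```bash
ls; mkdir -p pics; python3 - <<'E'
from bench import r, imaging
import cv2,numpy as np
s=r.observe()
for k,v in s.items(): print(k,np.round(v,4).tolist())
for n in ("scene","top"):
    p,d=imaging.camera(n); cv2.imwrite(f"pics/{n}0.png",p[:,:,::-1]); np.savez(f"{n}0.npz",p=p,d=d)
    m=imaging.camera_model(n); print(n,m)
E
```

```text
pics
time 0.0
joint_positions [65.8905, 14.9375, -7.9864, 67.1909, 0.0013, 90.0005]
joint_vel [0.0703, -0.0092, 0.0263, 0.1676, 0.0043, 0.1209]
joint_torque [-0.0012, -40.568, 25.3922, 0.0189, -0.0001, 0.0]
ee_pos [0.2142, 0.4786, 0.2494]
tool_rot [[-0.0008, 0.4085, 0.9128], [-0.0018, 0.9128, -0.4085], [-1.0, -0.002, -0.0]]
force [0.0342, 1.4972, 0.409]
ft_torque [-0.0243, -0.0228, -0.028]
gripper_width 0.0854
scene {'camera_matrix': array([[618.89845975,   0.        , 315.95334557],
       [  0.        , 618.89845975, 241.9117399 ],
       [  0.        ,   0.        ,   1.        ]]), 'k1': 0.01466402956406172, 'camera_from_world': array([[-0.89614614,  0.44369858, -0.00732554,  0.56172063],
       [ 0.30460999,  0.60305425, -0.73725052, -0.06116208],
       [-0.32269931, -0.66291564, -0.67557976,  1.77865435],
       [ 0.        ,  0.        ,  0.        ,  1.        ]])}
top {'camera_matrix': array([[460.3995741 ,   0.        , 311.55034027],
       [  0.        , 460.3995741 , 238.47907283],
       [  0.        ,   0.        ,   1.        ]]), 'k1': -0.026535233488305703, 'camera_from_world': array([[-0.02819503, -0.99958414, -0.00604877, -0.0369124 ],
       [-0.99707378,  0.02855334, -0.07091258,  0.5859365 ],
       [ 0.0710558 ,  0.00403169, -0.99746419,  0.98075431],
       [ 0.        ,  0.        ,  0.        ,  1.        ]])}
```

View pics/scene0.png

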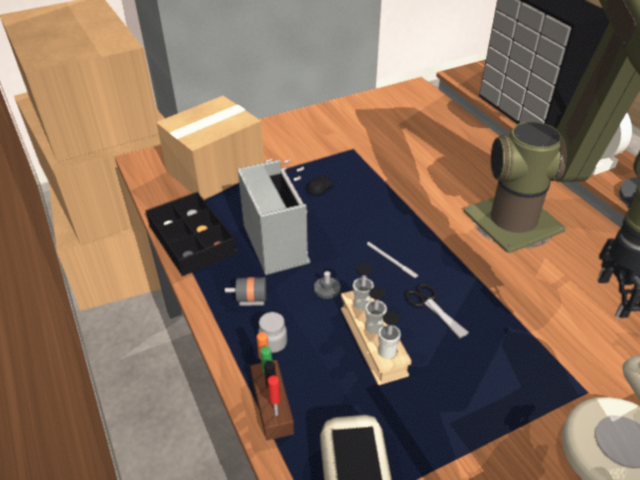

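View pics/top0.png

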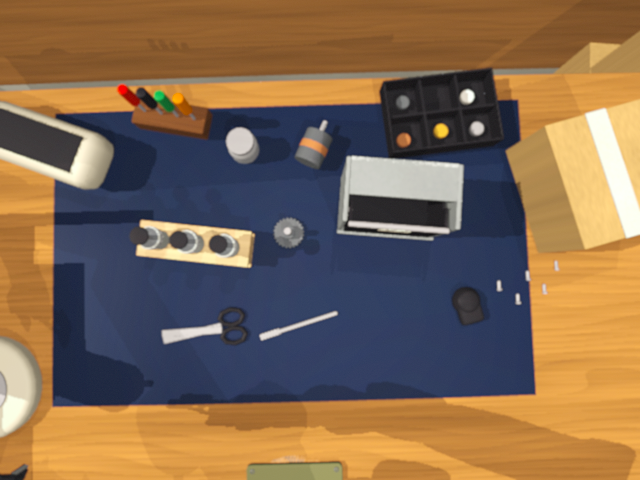

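The top view has world +x up and −y to the right. The rack is at about (195,243) px with three black caps at (143,235), (180,240) and (217,243). The bin housing is at about (400,198), opening downwards (−x). The gear is at (288,232), beside the rack. Next I'll measure these.

```bash
cat > h.py <<'E'
import numpy as np,cv2
from bench import r,imaging
def cloud(n,d):
    m=imaging.camera_model(n);K=m["camera_matrix"];T=m["camera_from_world"]
    v,u=np.mgrid[0:480,0:640].astype(float)
    x,y=und(m,u,v)
    P=np.stack([x*d,y*d,d],-1); R=T[:3,:3];t=T[:3,3]
    W=(P-t)@R; W[d<=0]=np.nan
    return W
def und(m,u,v):
    K=m["camera_matrix"]; xd=(u-K[0,2])/K[0,0]; yd=(v-K[1,2])/K[1,1]
    x,y=xd.copy(),yd.copy()
    for _ in range(8):
        f=1+m["k1"]*(x*x+y*y); x,y=xd/f,yd/f
    return x,y
def ray(n,u,v):
    m=imaging.camera_model(n);x,y=und(m,np.array(float(u)),np.array(float(v)))
    T=m["camera_from_world"];R=T[:3,:3]; return -R.T@T[:3,3], R.T@np.array([x,y,1.])
def onplane(n,u,v,z):
    o,d=ray(n,u,v); return o+d*(z-o[2])/d[2]
def tri(p,q):
    o1,d1=ray("scene",*p);o2,d2=ray("top",*q)
    A=np.stack([d1,-d2],1); s=np.linalg.lstsq(A,o2-o1,rcond=None)[0]
    a,b=o1+s[0]*d1,o2+s[1]*d2
    return (a+b)/2,np.linalg.norm(a-b)
def proj(n,P):
    m=imaging.camera_model(n);c=m["camera_from_world"]@np.append(P,1);x,y=c[:2]/c[2];f=1+m["k1"]*(x*x+y*y)
    return m["camera_matrix"][:2,:2]@np.array([x*f,y*f])+m["camera_matrix"][:2,2]
def crop(img,x0,y0,w,h,s,name): cv2.imwrite(name,cv2.resize(img[y0:y0+h,x0:x0+w,::-1],None,fx=s,fy=s,interpolation=cv2.INTER_CUBIC))
E
python3 - <<'E'
from h import *
t=np.load('top0.npz');s=np.load('scene0.npz')
crop(t['p'],125,210,140,65,5.7,'pics/c1.png'); crop(s['p'],330,260,90,130,4.5,'pics/c2.png')
crop(t['p'],325,145,150,105,5.3,'pics/c3.png'); crop(s['p'],230,150,90,130,4.5,'pics/c4.png')
W=cloud('top',t['d'])
for (u,v) in [(100,300),(400,300),(143,235),(180,240),(217,243),(160,255),(245,262),(400,175),(360,165),(450,175),(400,229),(400,236)]:
    print(u,v,np.round(W[v,u],4))
W2=cloud('scene',s['d'])
for (u,v) in [(364,270),(376,294),(391,318),(400,380),(265,180),(450,400),(280,235)]:
    print('s',u,v,np.round(W2[v,u],4))
E
```

```text
100 300 [ 4.627e-01  4.198e-01 -3.000e-04]
400 300 [ 0.445  -0.2439  0.0014]
143 235 [0.5897 0.2602 0.1678]
180 240 [0.5782 0.1902 0.1696]
217 243 [0.5706 0.1213 0.1698]
160 255 [0.5564 0.2653 0.0579]
245 262 [0.5367 0.0868 0.057 ]
400 175 [ 0.6815 -0.2165  0.2023]
360 165 [ 0.7027 -0.1456  0.1986]
450 175 [ 0.6795 -0.3073  0.1998]
400 229 [ 0.5869 -0.2183  0.1708]
400 236 [ 0.5853 -0.2481  0.0097]
s 364 270 [0.5672 0.1268 0.1691]
s 376 294 [0.58   0.2019 0.1685]
s 391 318 [0.5862 0.2742 0.1678]
s 400 380 [0.5769 0.3208 0.0008]
s 265 180 [ 0.6495 -0.2473  0.1999]
s 450 400 [ 0.5059  0.4111 -0.0029]
s 280 235 [ 0.6694 -0.1157  0.1225]
```

View pics/c1.png

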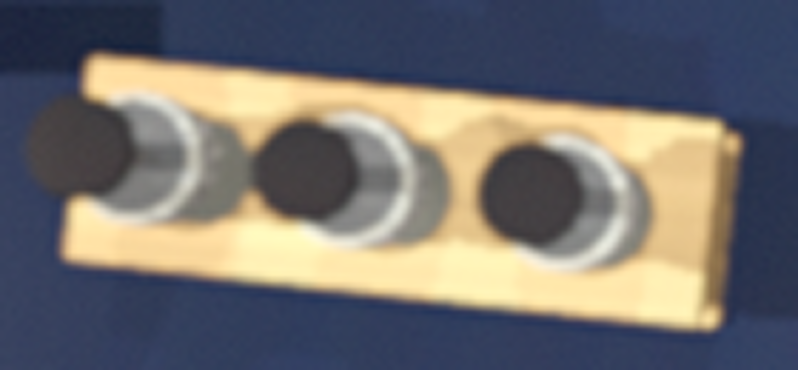

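View pics/c2.png

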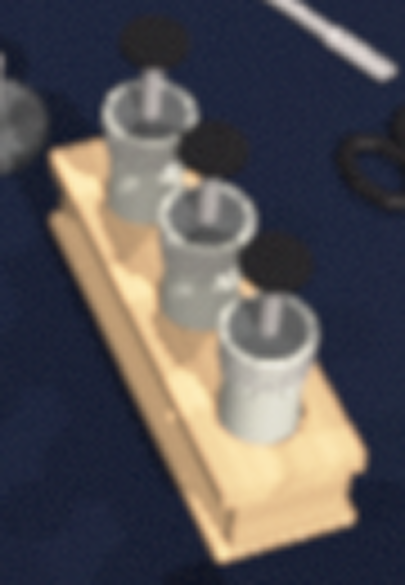

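View pics/c3.png

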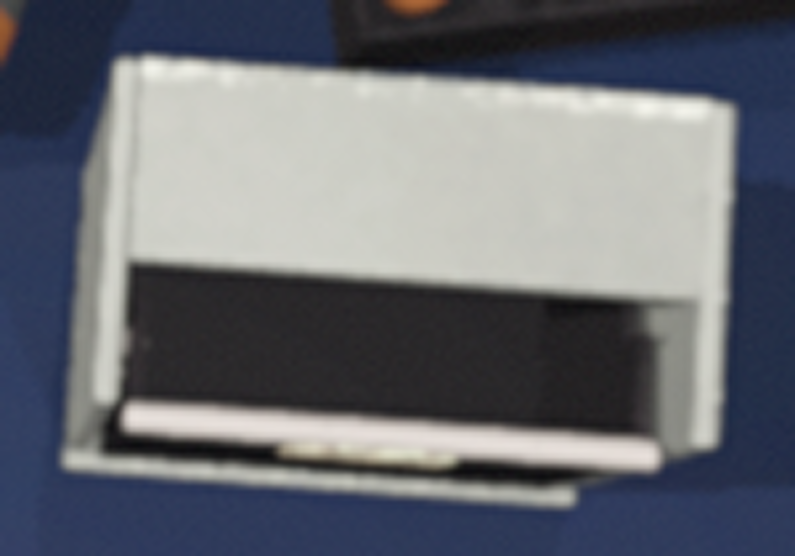

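View pics/c4.png

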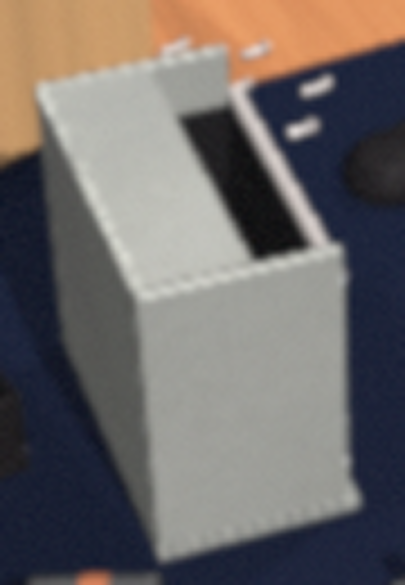

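The crops show all three caps still out, and the bin shut with its pinkish rim line at about v=228. I'll fit precise positions from the masks and depth in both views.

```bash
python3 - <<'E'
from h import *
t=np.load('top0.npz');s=np.load('scene0.npz')
Wt=cloud('top',t['d']);Ws=cloud('scene',s['d'])
def caps(n,W,img):
    m=(img.max(2)<75)&(W[...,2]>0.14)&(W[...,2]<0.19)&(W[...,0]>.5)&(W[...,0]<.65)&(W[...,1]>0.06)&(W[...,1]<.33)
    k,l,st,c=cv2.connectedComponentsWithStats(m.astype(np.uint8))
    out=[]
    for i in range(1,k):
        if st[i,4]>30:
            (cx,cy),rad=cv2.minEnclosingCircle(np.argwhere(l==i)[:,::-1].astype(np.float32))
            z=np.nanmedian(W[l==i][:,2]); 
            print(n,c[i].round(2),(round(cx,1),round(cy,1)),st[i,4],'z',z.round(4),onplane(n,*c[i],z).round(4))
            out.append(c[i])
    return sorted(out,key=lambda q:onplane(n,*q,.17)[1])
a=caps('top',Wt,t['p']);b=caps('scene',Ws,s['p'])
for p,q in zip(b,a): print('tri',tri(p,q))
# rack top
for n,W in(('top',Wt),('scene',Ws)):
    m=(abs(W[...,2]-.057)<.006)&(W[...,0]>.48)&(W[...,0]<.68)&(W[...,1]>0.04)&(W[...,1]<.36)
    P=W[m]; print(n,len(P),P[:,2].mean(),cv2.minAreaRect((P[:,:2]*1000).astype(np.float32)))
    # collar tops
    m=(abs(W[...,2]-.118)<.006)&(W[...,0]>.5)&(W[...,0]<.65)&(W[...,1]>0.06)&(W[...,1]<.34)
    k,l,st,c=cv2.connectedComponentsWithStats(m.astype(np.uint8))
    for i in range(1,k):
        if st[i,4]>15: Q=W[l==i]; print('  collar',st[i,4],Q.min(0).round(4),Q.max(0).round(4))
    # bin roof
    m=(abs(W[...,2]-.2)<.006)&(W[...,0]>.5)&(W[...,0]<.85)&(W[...,1]<-0.05)&(W[...,1]>-.4)
    P=W[m]; print(n,'roof',len(P),P[:,2].mean(),cv2.minAreaRect((P[:,:2]*1000).astype(np.float32)))
    p=W; 
    im=(t if n=='top' else s)['p'].astype(int)
    m=(abs(W[...,2]-.173)<.008)&(W[...,0]>.5)&(W[...,0]<.7)&(W[...,1]<-0.1)&(W[...,1]>-.36)&(im[...,0]>150)
    P=W[m]; print(n,'rim',len(P),P.mean(0),cv2.minAreaRect((P[:,:2]*1000).astype(np.float32)))
    f=cv2.fitLine((P[:,:2]*1000).astype(np.float32),cv2.DIST_HUBER,0,.01,.01).ravel();print(f)
E
```

```text
top [139.17 235.3 ] (138.8, 235.5) 220 z 0.1677 [0.5893 0.2674 0.1677]
top [178.55 239.54] (178.5, 240.0) 212 z 0.1687 [0.5792 0.1932 0.1687]
top [217.93 243.64] (218.0, 243.7) 212 z 0.1713 [0.5693 0.1192 0.1713]
scene [363.35 268.64] (363.5, 269.0) 158 z 0.172 [0.5679 0.1248 0.172 ]
scene [377.05 292.35] (377.0, 292.5) 153 z 0.1698 [0.5761 0.1997 0.1698]
scene [390.85 317.54] (390.6, 317.5) 172 z 0.1689 [0.5864 0.2738 0.1689]
tri (array([0.56775888, 0.12085753, 0.16839592]), np.float64(0.004019788474083832))
tri (array([0.57685041, 0.19552895, 0.16597221]), np.float64(0.005971536421905006))
tri (array([0.58707625, 0.26995108, 0.16509977]), np.float64(0.0058150196522360476))
top 2110 0.05661357190423901 ((579.4893188476562, 194.70773315429688), (235.1184844970703, 74.38298034667969), 82.17544555664062)
  collar 271 [0.5678 0.2473 0.1126] [0.6119 0.2845 0.1237]
  collar 243 [0.558  0.1721 0.1121] [0.6019 0.2109 0.1229]
  collar 205 [0.5464 0.0985 0.113 ] [0.5918 0.1359 0.1221]
top roof 4696 0.20026291116807518 ((651.2341918945312, -221.58868408203125), (212.3817138671875, 118.83287048
[... 197 characters left out ...]
.9394768e-01  5.9085272e+02 -2.1448688e+02]
scene 1359 0.057164748292944774 ((575.5907592773438, 197.9712677001953), (243.8867645263672, 79.25188446044922), 82.4453125)
  collar 211 [0.545  0.1002 0.1124] [0.59   0.1464 0.1239]
  collar 252 [0.5548 0.1725 0.1122] [0.6006 0.2215 0.1231]
  collar 293 [0.563  0.2483 0.1121] [0.61   0.2958 0.1239]
scene roof 1572 0.20013962966152715 ((649.0047607421875, -218.28488159179688), (223.67837524414062, 119.44664764404297), 83.85385131835938)
scene rim 382 [ 0.62195355 -0.18509986  0.17390368] ((638.6106567382812, -213.749267578125), (219.2627410888672, 120.33406829833984), 89.17745971679688)
[ 2.9014763e-01  9.5698190e-01  6.1082654e+02 -2.0398393e+02]
```

>>> carry_out(moves=[[255,0,-3.2,35.6,0,0,0],[255,0,-3.2,35.6,0,0,0],[255,0,-3.2,35.6,0,0,0],[255,0,-3.2,35.6,0,0,0],[255,0,-3.2,35.6,0,0,0],[255,0,-3.2,35.6,0,0,0],[255,0,-3.2,35.6,0,0,0],[255,0,-3.2,35.6,0,0,0],[255,0,-3.2,35.6,0,0,0],[255,0,-3.2,35.6,0,0,0]], newtons=40)

```text
time: 0.93
ee_pos: [0.5274, 0.3032, 0.2498]
tool_rot: [[-0.001, 0.409, 0.913], [-0.0, 0.913, -0.409], [-1.0, -0.001, -0.001]]
force: [-0.1, 1.5, 1.2]
gripper_width: 0.0001
```

>>> carry_out(moves=[[255,0,0,0,0.124,0,0],[255,0,0,0,0.124,0,0],[255,0,0,0,0.124,0,0],[255,0,0,0,0.124,0,0],[255,0,0,0,0.124,0,0],[255,0,0,0,0.124,0,0],[255,0,0,0,0.124,0,0],[255,0,0,0,0.124,0,0],[255,0,0,0,0.124,0,0],[255,0,0,0,0.124,0,0]])

```text
time: 1.77
ee_pos: [0.526, 0.3044, 0.2497]
tool_rot: [[-0.001, 0.995, -0.096], [-0.001, -0.096, -0.995], [-1.0, -0.001, 0.001]]
force: [0.4, -0.9, 0.5]
gripper_width: 0.0003
```

>>> carry_out(moves=[[255,0,0,0,0.042,0,0],[255,0,33,13,0,0,0],[255,0,33,13,0,0,0],[255,20,0,0,0,0,0],[255,20,0,0,0,0,0],[255,0,0,0,0,0,0]])

```text
time: 2.27
ee_pos: [0.5864, 0.2684, 0.2054]
tool_rot: [[-0.008, 0.991, -0.133], [-0.003, -0.133, -0.991], [-1.0, -0.007, 0.004]]
force: [-1.6, -0.4, -0.2]
gripper_width: 0.0003
```

```bash
python3 - <<'E'
from h import *
s=r.observe();print(s['ee_pos'],np.round(s['tool_rot'],3),s['force'],s['joint_positions'])
p=s['ee_pos'];R=np.array(s['tool_rot'])
tip=p+R[:,0]*.019; print('tip',tip)
im,d=imaging.camera('scene');np.savez('s1.npz',p=im,d=d)
q=proj('scene',tip);print(q)
im=im.copy();cv2.circle(im,tuple(int(round(v)) for v in q),1,(255,0,0),-1)
crop(im,330,230,100,110,5,'pics/s1.png')
E
```

```text
[0.58639955 0.26844026 0.20544171] [[-0.008  0.991 -0.133]
 [-0.003 -0.133 -0.991]
 [-1.    -0.007  0.004]] [-1.5805945  -0.44041031 -0.19169806] [2.45962383e+01 2.82464621e+01 5.98050914e+00 6.82174785e+01
 2.10104444e-03 1.22226056e+02]
tip [0.5862535  0.26837417 0.18644239]
[390.14925977 310.20464447]
```

View pics/s1.png

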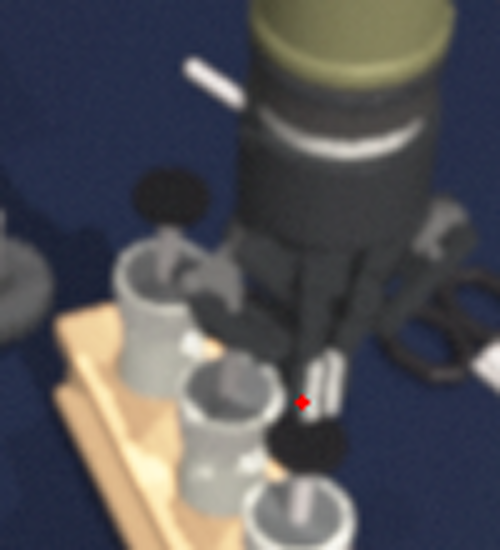

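```bash
python3 - <<'E'
from h import *
s=np.load('s1.npz');W=cloud('scene',s['d'])
for v in range(300,318,2):
    print(v,[tuple((W[v,u]*1000).round(0).astype(int)) if W[v,u,2]==W[v,u,2] else None for u in range(386,400,2)])
im,d=imaging.camera('top');np.savez('t1.npz',p=im,d=d)
tip=[.5863,.2684,.1864]
print(proj('top',tip),proj('top',[.5864,.2684,.30]))
im=im.copy();crop(im,90,190,120,90,6,'pics/t1.png')
E
```

```text
300 [(np.int64(601), np.int64(271), np.int64(228)), (np.int64(601), np.int64(278), np.int64(234)), (np.int64(595), np.int64(275), np.int64(229)), (np.int64(594), np.int64(282), np.int64(235)), (np.int64(585), np.int64(276), np.int64(225)), (np.int64(581), np.int64(277), np.int64(224)), (np.int64(578), np.int64(280), np.int64(225))]
302 [(np.int64(598), np.int64(267), np.int64(216)), (np.int64(597), np.int64(273), np.int64(222)), (np.int64(594), np.int64(276), np.int64(223)), (np.int64(591), np.int64(278), np.int64(224)), (np.int64(586), np.int64(278), np.int64(222)), (np.int64(583), np.int64(281), np.int64(222)), (np.int64(574), np.int64(276), np.int64(213))]
304 [(np.int64(599), np.int64(269), np.int64(213)), (np.int64(598), np.int64(275), np.int64(218)), (np.int64(592), np.int64(273), np.int64(213)), (np.int64(591), np.int64(278), np.int64(218)), (np.int64(585), np.int64(277), np.int64(214)), (np.int64(584), np.int64(283), np.int64(219)), (np.int64(574), np.int64(277), np.int64(208))]
306 [(np.int64(599), np.int64(270), np.int64(208)), (np.int64(596), np.int64(272), np.int64(208)),
[... 1251 characters left out ...]
p.int64(259), np.int64(166)), (np.int64(585), np.int64(261), np.int64(167)), (np.int64(582), np.int64(263), np.int64(167)), (np.int64(581), np.int64(269), np.int64(173)), (np.int64(574), np.int64(267), np.int64(167)), (np.int64(570), np.int64(269), np.int64(166)), (np.int64(477), np.int64(152), np.int64(-2))]
316 [(np.int64(592), np.int64(264), np.int64(167)), (np.int64(588), np.int64(265), np.int64(166)), (np.int64(586), np.int64(270), np.int64(169)), (np.int64(584), np.int64(273), np.int64(172)), (np.int64(578), np.int64(272), np.int64(168)), (np.int64(576), np.int64(276), np.int64(171)), (np.int64(570), np.int64(276), np.int64(167))]
[134.77928212 236.17826899] [106.96779435 230.66525271]
```

View pics/t1.png

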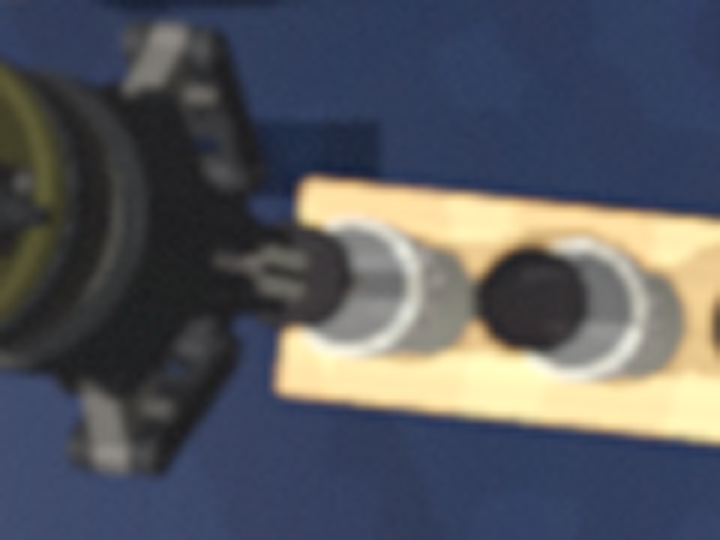

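Both views agree with the robot to within about 2 mm: the fingertips stand just above cap c. I'm pushing c slowly now.

>>> carry_out(moves=[[255,6,1,-1,0,0,0],[255,4,0,0,0,0,0],[255,4,0,0,0,0,0],[255,4,0,0,0,0,0],[255,3,0,0,0,0,0],[255,3,0,0,0,0,0],[255,3,0,0,0,0,0]])

```text
time: 2.95
ee_pos: [0.5897, 0.2712, 0.1838]
tool_rot: [[0.001, 0.991, -0.132], [0.001, -0.132, -0.991], [-1.0, 0.001, -0.001]]
force: [-0.8, 0.7, 4.9]
gripper_width: -0.0003
```

>>> carry_out(moves=[[255,2,0,0,0,0,0],[255,2,0,0,0,0,0],[255,2,0,0,0,0,0]])

```text
time: 3.2
ee_pos: [0.5897, 0.2711, 0.1777]
tool_rot: [[0.001, 0.991, -0.132], [0.0, -0.132, -0.991], [-1.0, 0.001, -0.001]]
force: [-0.8, 0.6, 4.0]
gripper_width: 0.0
```

>>> carry_out(moves=[[255,3,0,0,0,0,0],[255,3,0,0,0,0,0],[255,2,0,0,0,0,0],[255,2,0,0,0,0,0]])

```text
time: 3.53
ee_pos: [0.5894, 0.271, 0.167]
tool_rot: [[-0.0, 0.991, -0.132], [0.0, -0.132, -0.991], [-1.0, -0.0, -0.0]]
force: [-0.9, 0.5, 4.3]
gripper_width: -0.0003
```

>>> carry_out(moves=[[255,1,0,0,0,0,0],[255,1,0,0,0,0,0]])

```text
time: 3.7
ee_pos: [0.5894, 0.271, 0.1651]
tool_rot: [[-0.0, 0.991, -0.132], [0.0, -0.132, -0.991], [-1.0, -0.0, -0.0]]
force: [-1.1, 0.9, 4.2]
gripper_width: -0.0003
```

>>> carry_out(moves=[[255,2,0,0,0,0,0],[255,2,0,0,0,0,0],[255,2,0,0,0,0,0]])

```text
time: 3.95
ee_pos: [0.5895, 0.271, 0.1592]
tool_rot: [[0.0, 0.991, -0.132], [0.0, -0.132, -0.991], [-1.0, 0.0, -0.0]]
force: [-1.0, 1.4, 4.0]
gripper_width: 0.0003
```

>>> carry_out(moves=[[255,2,0,0,0,0,0],[255,2,0,0,0,0,0],[255,2,0,0,0,0,0],[255,2,0,0,0,0,0]])

```text
time: 4.28
ee_pos: [0.5894, 0.271, 0.1511]
tool_rot: [[-0.0, 0.991, -0.132], [0.0, -0.132, -0.991], [-1.0, -0.0, -0.0]]
force: [-0.3, 0.4, 3.5]
gripper_width: 0.0
```

>>> carry_out(moves=[[255,1,0,0,0,0,0],[255,1,0,0,0,0,0],[255,1,0,0,0,0,0]])

```text
time: 4.53
ee_pos: [0.5894, 0.271, 0.1482]
tool_rot: [[-0.0, 0.991, -0.132], [-0.0, -0.132, -0.991], [-1.0, -0.0, 0.0]]
force: [-0.6, 0.3, 4.2]
gripper_width: 0.0001
```

Plunger c is sound at 4 N. Its end stop should be near TCP 0.146.

>>> carry_out(moves=[[255,1,0,0,0,0,0],[255,1,0,0,0,0,0]])

```text
time: 4.7
ee_pos: [0.5894, 0.271, 0.1463]
tool_rot: [[0.0, 0.991, -0.132], [0.0, -0.132, -0.991], [-1.0, 0.0, -0.0]]
force: [0.3, 1.0, 4.4]
gripper_width: 0.0002
```

>>> carry_out(moves=[[255,0.5,0,0,0,0,0],[255,0.5,0,0,0,0,0]])

```text
time: 4.87
ee_pos: [0.5897, 0.2711, 0.146]
tool_rot: [[0.001, 0.991, -0.132], [0.0, -0.132, -0.991], [-1.0, 0.001, -0.001]]
force: [-2.2, -0.6, 9.5]
gripper_width: 0.0003
```

>>> carry_out(moves=[[255,0.5,0,0,0,0,0],[255,0,0,0,0,0,0]])

```text
time: 5.03
ee_pos: [0.5899, 0.2711, 0.1461]
tool_rot: [[0.002, 0.991, -0.132], [0.001, -0.132, -0.991], [-1.0, 0.002, -0.001]]
force: [-2.1, 0.0, 9.4]
gripper_width: -0.0002
```

>>> carry_out(moves=[[255,-30,0,0,0,0,0],[255,-30,0,0,0,0,0],[255,0,0,37.5,0,0,0],[255,0,0,37.5,0,0,0],[255,8,0,0,0,0,0],[255,5,0,0,0,0,0],[255,4,0,0,0,0,0],[255,4,0,0,0,0,0],[255,3,0,0,0,0,0],[255,3,0,0,0,0,0]])

```text
time: 5.87
ee_pos: [0.5798, 0.1975, 0.1776]
tool_rot: [[0.0, 0.991, -0.13], [-0.0, -0.13, -0.991], [-1.0, 0.0, 0.0]]
force: [-0.4, -0.5, 3.5]
gripper_width: 0.0002
```

>>> carry_out(moves=[[255,2,0,0,0,0,0],[255,2,0,0,0,0,0],[255,2,0,0,0,0,0]])

```text
time: 6.12
ee_pos: [0.5797, 0.197, 0.1717]
tool_rot: [[0.0, 0.991, -0.131], [0.0, -0.131, -0.991], [-1.0, 0.0, -0.0]]
force: [-0.8, -1.4, 4.3]
gripper_width: 0.0001
```

TCP is at 0.1717, so b is pushed in about 19 mm. Small steps from here.

>>> carry_out(moves=[[255,1.5,0,0,0,0,0],[255,1.5,0,0,0,0,0]])

```text
time: 6.28
ee_pos: [0.5797, 0.1967, 0.1689]
tool_rot: [[0.0, 0.991, -0.132], [0.0, -0.132, -0.991], [-1.0, 0.0, -0.0]]
force: [-0.5, -0.7, 5.9]
gripper_width: -0.0001
```

>>> carry_out(moves=[[255,1,0,0,0,0,0],[255,1,0,0,0,0,0]])

```text
time: 6.45
ee_pos: [0.5799, 0.1967, 0.1674]
tool_rot: [[0.001, 0.991, -0.132], [0.0, -0.132, -0.991], [-1.0, 0.001, -0.0]]
force: [-0.5, -0.3, 7.5]
gripper_width: -0.0
```

>>> carry_out(moves=[[255,1,0,0,0,0,0]])

```text
time: 6.53
ee_pos: [0.58, 0.1967, 0.1666]
tool_rot: [[0.001, 0.991, -0.132], [0.0, -0.132, -0.991], [-1.0, 0.001, -0.001]]
force: [-1.9, -1.4, 7.4]
gripper_width: 0.0002
```

The force on b climbs steadily past 20 mm, so b looks like the set one. I'm leaving it and pushing a.

>>> carry_out(moves=[[255,-39,0,0,0,0,0],[255,0,0,37.5,0,0,0],[255,0,0,37.5,0,0,0],[255,8,0,0,0,0,0],[255,5,0,0,0,0,0],[255,4,0,0,0,0,0],[255,4,0,0,0,0,0],[255,3,0,0,0,0,0],[255,3,0,0,0,0,0],[255,3,0,0,0,0,0]])

```text
time: 7.37
ee_pos: [0.5699, 0.123, 0.1746]
tool_rot: [[0.0, 0.991, -0.131], [0.0, -0.131, -0.991], [-1.0, 0.0, -0.0]]
force: [-0.8, -1.1, 3.9]
gripper_width: -0.0002
```

>>> carry_out(moves=[[255,2,0,0,0,0,0],[255,2,0,0,0,0,0],[255,2,0,0,0,0,0],[255,2,0,0,0,0,0]])

```text
time: 7.7
ee_pos: [0.5697, 0.1223, 0.1667]
tool_rot: [[0.0, 0.991, -0.132], [0.0, -0.132, -0.991], [-1.0, 0.0, -0.0]]
force: [-0.4, -0.4, 4.2]
gripper_width: 0.0
```

>>> carry_out(moves=[[255,1,0,0,0,0,0],[255,1,0,0,0,0,0]])

```text
time: 7.87
ee_pos: [0.5697, 0.1222, 0.1647]
tool_rot: [[-0.0, 0.991, -0.132], [-0.0, -0.132, -0.991], [-1.0, -0.0, 0.0]]
force: [-0.6, -1.9, 4.1]
gripper_width: 0.0
```

Plunger a is sound, so I'll push it home.

>>> carry_out(moves=[[255,2,0,0,0,0,0],[255,2,0,0,0,0,0],[255,2,0,0,0,0,0],[255,2,0,0,0,0,0],[255,2,0,0,0,0,0],[255,2,0,0,0,0,0],[255,2,0,0,0,0,0]])

```text
time: 8.45
ee_pos: [0.5697, 0.1222, 0.1506]
tool_rot: [[-0.0, 0.991, -0.132], [-0.0, -0.132, -0.991], [-1.0, 0.0, 0.0]]
force: [0.1, -1.7, 4.2]
gripper_width: -0.0001
```

>>> carry_out(moves=[[255,1,0,0,0,0,0],[255,1,0,0,0,0,0],[255,1,0,0,0,0,0],[255,1,0,0,0,0,0],[255,0.5,0,0,0,0,0]])

```text
time: 8.87
ee_pos: [0.5697, 0.1222, 0.1462]
tool_rot: [[-0.0, 0.991, -0.132], [-0.0, -0.132, -0.991], [-1.0, -0.0, 0.0]]
force: [-0.5, -1.8, 6.5]
gripper_width: -0.0002
```

>>> carry_out(moves=[[255,0.5,0,0,0,0,0],[255,0.5,0,0,0,0,0]])

```text
time: 9.03
ee_pos: [0.5702, 0.1222, 0.1462]
tool_rot: [[0.001, 0.991, -0.132], [-0.0, -0.132, -0.991], [-1.0, 0.001, -0.0]]
force: [-1.6, -1.9, 10.4]
gripper_width: 0.0005
```

Syringes a and c are home (end stop at TCP 0.146, rising to about 10 N), so b is the set one. Next I'll refine the bin slot position.

```bash
python3 - <<'E'
from h import *
t=np.load('top0.npz')['p'];s=np.load('scene0.npz')['p']
g=t[:,:,0].astype(int)
for u in (370,400,430): print(u,[(v,g[v,u]) for v in range(190,242)])
for v in (198.6,):print(onplane('top',400.5,v,.2))
for v in (225,229):print(onplane('top',400.5,v,.175))
# scene: rim ends from crop c4 : roof corners
sc=lambda x,y:(230+x/4.5-.4,150+y/4.5-.4)
for nm,q,z in [('roof front-left top corner cheek',sc(340,247),.2),('back near',sc(140,295),.2),('back far',sc(40,88),.2),('front far',sc(225,50),.2),('rim far',sc(238,88),.175),('rim near',sc(322,245),.175),('roof edge near',sc(253,257),.2),('roof edge far',sc(183,112),.2)]:
    print(nm,onplane('scene',*q,z).round(4))
E
```

```text
370 [(190, np.int64(207)), (191, np.int64(206)), (192, np.int64(208)), (193, np.int64(210)), (194, np.int64(199)), (195, np.int64(148)), (196, np.int64(71)), (197, np.int64(39)), (198, np.int64(40)), (199, np.int64(41)), (200, np.int64(41)), (201, np.int64(43)), (202, np.int64(41)), (203, np.int64(42)), (204, np.int64(43)), (205, np.int64(43)), (206, np.int64(43)), (207, np.int64(41)), (208, np.int64(44)), (209, np.int64(43)), (210, np.int64(44)), (211, np.int64(45)), (212, np.int64(44)), (213, np.int64(41)), (214, np.int64(41)), (215, np.int64(44)), (216, np.int64(42)), (217, np.int64(42)), (218, np.int64(44)), (219, np.int64(39)), (220, np.int64(42)), (221, np.int64(81)), (222, np.int64(156)), (223, np.int64(207)), (224, np.int64(227)), (225, np.int64(229)), (226, np.int64(216)), (227, np.int64(177)), (228, np.int64(107)), (229, np.int64(38)), (230, np.int64(18)), (231, np.int64(37)), (232, np.int64(93)), (233, np.int64(157)), (234, np.int64(182)), (235, np.int64(158)), (236, np.int64(95)), (237, np.int64(49)), (238, np.int64(45)), (239, np.int64(46)), (240, np.int64(47)), (241, np
[... 1973 characters left out ...]
, np.int64(229)), (230, np.int64(225)), (231, np.int64(204)), (232, np.int64(143)), (233, np.int64(59)), (234, np.int64(18)), (235, np.int64(40)), (236, np.int64(94)), (237, np.int64(154)), (238, np.int64(184)), (239, np.int64(177)), (240, np.int64(124)), (241, np.int64(58))]
[ 0.6390724 -0.2159666  0.2      ]
[ 0.59385737 -0.21871255  0.175     ]
[ 0.58646286 -0.21840066  0.175     ]
roof front-left top corner cheek [ 0.6004 -0.11    0.2   ]
back near [ 0.7137 -0.1217  0.2   ]
back far [ 0.6935 -0.3227  0.2   ]
front far [ 0.5811 -0.3088  0.2   ]
rim far [ 0.5767 -0.3023  0.175 ]
rim near [ 0.5957 -0.1442  0.175 ]
roof edge near [ 0.6464 -0.1236  0.2   ]
roof edge far [ 0.628 -0.263  0.2  ]
```

>>> carry_out(moves=[[255,-40,0,0,0,0,0],[255,-20,10,35,0,0,0],[255,-20,10,35,0,0,0],[255,-20,10,35,0,0,0],[255,-20,10,35,0,0,0],[255,0,10,38,0,0,0],[255,0,10,38,0,0,0],[255,0,10,38,0,0,0],[255,0,10,38,0,0,0],[255,0,12,38,0,0,0]])

```text
time: 9.87
ee_pos: [0.6171, -0.2184, 0.2646]
tool_rot: [[-0.001, 0.991, -0.131], [0.001, -0.131, -0.991], [-1.0, -0.001, -0.001]]
force: [-0.1, 0.4, 0.4]
gripper_width: 0.0004
```

>>> carry_out(moves=[[255,0,0,0,-0.123,0,0],[255,0,0,0,-0.123,0,0],[255,0,0,0,-0.123,0,0],[255,0,0,0,-0.123,0,0],[255,0,0,0,-0.123,0,0],[255,0,0,0,-0.123,0,0],[255,0,0,0,-0.123,0,0],[255,0,0,0,-0.123,0,0],[255,0,0,0,-0.123,0,0],[255,0,0,0,-0.123,0,0]])

```text
time: 10.7
ee_pos: [0.6174, -0.2165, 0.2642]
tool_rot: [[-0.001, 0.45, 0.893], [0.001, 0.893, -0.45], [-1.0, 0.001, -0.002]]
force: [-0.1, 0.2, 0.1]
gripper_width: 0.0002
```

>>> carry_out(moves=[[255,0,0,0,-0.123,0,0],[255,0,0,0,-0.123,0,0],[255,0,0,0,-0.12,0,0],[255,0,0,0,0,0,0]])

```text
time: 11.03
ee_pos: [0.6173, -0.2165, 0.2643]
tool_rot: [[-0.001, 0.105, 0.995], [0.001, 0.995, -0.105], [-1.0, 0.001, -0.001]]
force: [0.4, 0.2, 0.4]
gripper_width: 0.0
```

```bash
python3 - <<'E'
from h import *
s=r.observe();print(s['ee_pos'].round(4),s['joint_positions'].round(1))
for n in('scene','top'):
    im,d=imaging.camera(n);np.savez(n+'2.npz',p=im,d=d)
    crop(im,*((320,240,100,130,4.5) if n=='scene' else (300,130,180,130,4.4)),f'pics/{n}2.png')
E
```

```text
[ 0.6173 -0.2165  0.2643] [-19.3  27.9  14.2  76.4   0.  -13.3]
```

View pics/scene2.png

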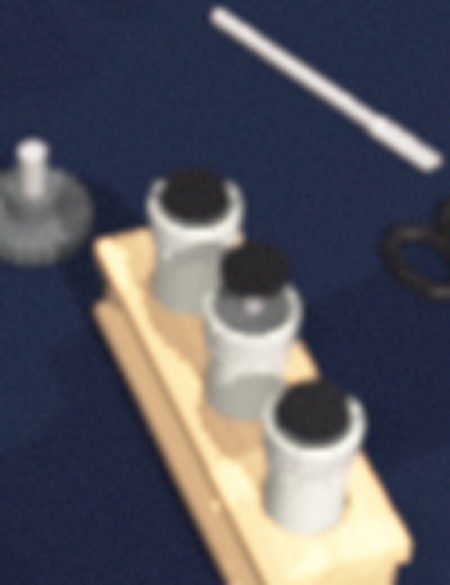

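View pics/top2.png

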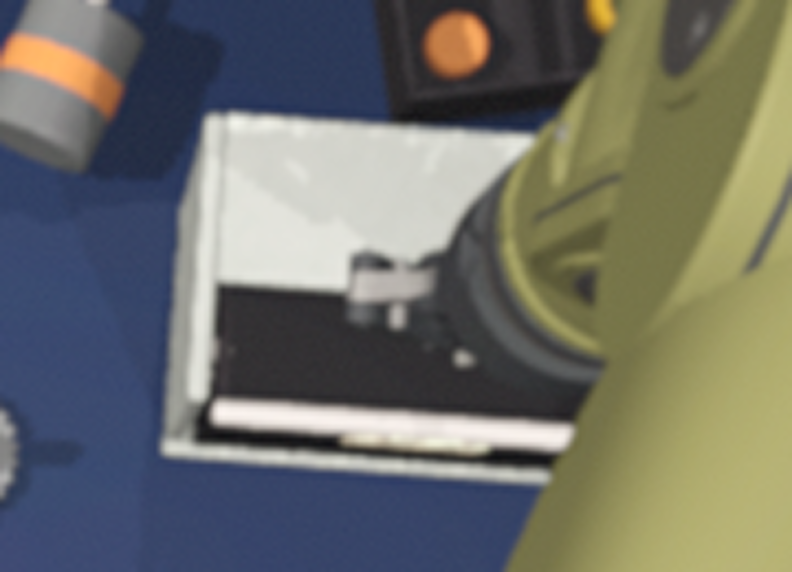

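The scene view shows caps a (195,195) and c (312,412) home and cap b (255,268) standing out. The gripper is over the slot in the top view, so I'm lowering it.

>>> carry_out(moves=[[255,30,0,0,0,0,0],[255,30,0,0,0,0,0],[255,20,0,0,0,0,0],[255,18,0,0,0,0,0],[255,0,0,0,0,0,0]])

```text
time: 11.55
ee_pos: [0.6147, -0.2159, 0.1626]
tool_rot: [[-0.008, 0.109, 0.994], [0.003, 0.994, -0.109], [-1.0, 0.002, -0.008]]
force: [-0.7, 0.9, -0.7]
gripper_width: -0.0001
```

>>> carry_out(moves=[[255,0,0,-4,0,0,0],[255,0,0,-4,0,0,0],[255,0,0,-3,0,0,0],[255,0,0,-3,0,0,0]])

```text
time: 11.88
ee_pos: [0.6046, -0.2159, 0.1692]
tool_rot: [[0.004, 0.107, 0.994], [-0.001, 0.994, -0.107], [-1.0, -0.001, 0.004]]
force: [2.6, -0.0, 0.5]
gripper_width: -0.0002
```

>>> carry_out(moves=[[255,0,0,-4,0,0,0],[255,0,0,-4,0,0,0],[255,0,0,-4,0,0,0],[255,0,0,-4,0,0,0]])

```text
time: 12.22
ee_pos: [0.591, -0.2145, 0.1691]
tool_rot: [[0.008, 0.106, 0.994], [-0.002, 0.994, -0.106], [-1.0, -0.001, 0.008]]
force: [4.1, -0.4, -1.4]
gripper_width: 0.0001
```

>>> carry_out(moves=[[255,0,0,-5,0,0,0],[255,1,0,-5,0,0,0],[255,1,0,-5,0,0,0],[255,1,0,-5,0,0,0]])

```text
time: 12.55
ee_pos: [0.5676, -0.2119, 0.1651]
tool_rot: [[0.001, 0.107, 0.994], [-0.001, 0.994, -0.107], [-1.0, -0.001, 0.001]]
force: [2.2, -1.0, 2.0]
gripper_width: -0.0001
```

>>> carry_out(moves=[[255,2,0,-8,0,0,0],[255,3,0,-8,0,0,0],[255,3,0,-8,0,0,0],[255,4,0,-8,0,0,0]])

```text
time: 12.88
ee_pos: [0.5347, -0.2083, 0.1522]
tool_rot: [[-0.001, 0.107, 0.994], [-0.0, 0.994, -0.107], [-1.0, -0.001, -0.0]]
force: [1.8, -0.8, 2.7]
gripper_width: -0.0002
```

>>> carry_out(moves=[[255,5,0,-8,0,0,0],[255,5,0,-8,0,0,0],[255,6,0,-8,0,0,0],[255,6,0,-8,0,0,0]])

```text
time: 13.22
ee_pos: [0.509, -0.2057, 0.1338]
tool_rot: [[0.013, 0.106, 0.994], [-0.001, 0.994, -0.106], [-1.0, -0.0, 0.013]]
force: [12.1, 3.3, 39.2]
gripper_width: -0.0
```

>>> carry_out(moves=[[255,2,0,-4,0,0,0],[255,2,0,-4,0,0,0],[255,0,0,-2,0,0,0]])

```text
time: 13.47
ee_pos: [0.5084, -0.2057, 0.1344]
tool_rot: [[0.033, 0.105, 0.994], [-0.003, 0.994, -0.105], [-0.999, 0.0, 0.033]]
force: [22.4, 3.8, 16.3]
gripper_width: 0.0002
```

The force jump shows the bin is at its stop, with the tip bearing on the sloping wall. I'm backing off and will check.

>>> carry_out(moves=[[255,-6,0,8,0,0,0],[255,-30,0,6,0,0,0],[255,-40,0,0,0,0,0],[255,-40,0,0,0,0,0],[255,-20,38,0,0,0,0],[255,0,40,0,0,0,0],[255,0,40,0,0,0,0],[255,0,40,0,0,0,0],[0,0,40,0,0,0,0],[0,0,0,0,0,0,0]])

```text
time: 14.3
ee_pos: [0.5275, -0.0035, 0.2608]
tool_rot: [[-0.003, 0.099, 0.995], [0.003, 0.995, -0.099], [-1.0, 0.003, -0.003]]
force: [-0.1, -0.6, 1.1]
gripper_width: 0.0232
```

```bash
python3 - <<'E'
from h import *
s=r.observe();print(s['ee_pos'].round(4),s['joint_positions'].round(1),s['tool_rot'].round(3))
for n in('scene','top'):
    im,d=imaging.camera(n);np.savez(n+'3.npz',p=im,d=d)
    crop(im,*((230,140,120,130,4.5) if n=='scene' else (300,130,180,130,4.4)),f'pics/{n}3.png')
E
```

```text
[ 0.5275 -0.0035  0.2608] [-0.5 15.  -6.1 69.   0.2  5.2] [[-0.003  0.099  0.995]
 [ 0.003  0.995 -0.099]
 [-1.     0.003 -0.003]]
```

View pics/scene3.png

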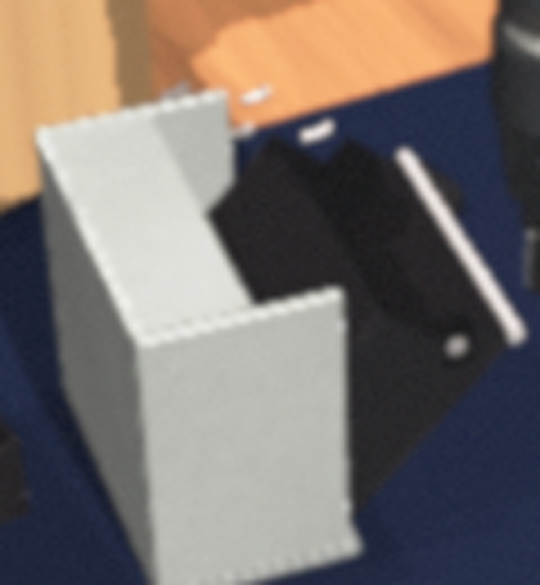

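View pics/top3.png

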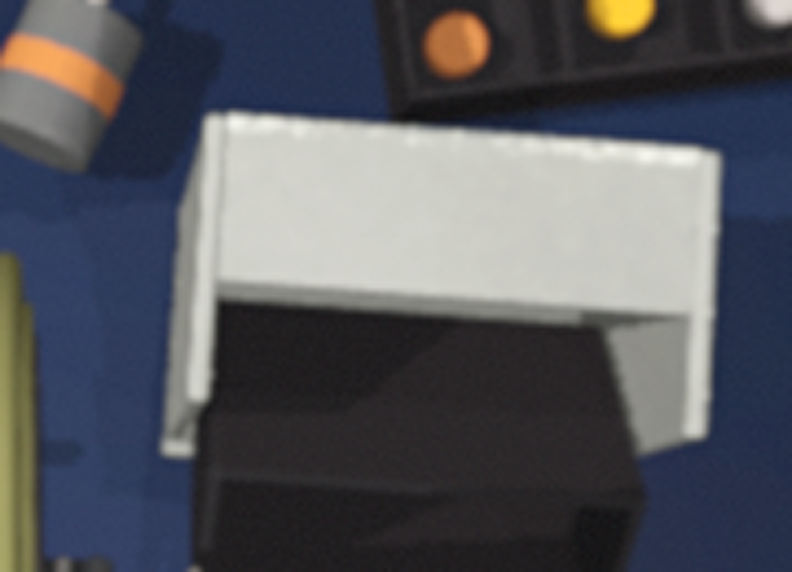

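The bin is tipped out. I'll measure its rim, its back edge and syringe b.

```bash
python3 - <<'E'
from h import *
for n in('top','scene'):
    z=np.load(n+'3.npz');im=z['p'].astype(int);W=cloud(n,z['d'])
    O=np.array([.590,-.2137]);X=np.array([.9944,-.1054]);Y=np.array([.1054,.9944])
    bx=(W[...,:2]-O)@X;by=(W[...,:2]-O)@Y
    m=(bx<-60)&(bx>-160)&(abs(by)<100)&(W[...,2]>.10)&(W[...,2]<.16)&(im.min(2)>140)
    if m.sum(): print(n,'rim',m.sum(),np.median(bx[m]),bx[m].min(),by[m].min(),by[m].max(),np.median(W[...,2][m]))
    else: print(n,'none')
    for yy in (-.05,0,.05):
        sel=(abs(by-yy)<.004)&(bx<.03)&(bx>-.14)&(W[...,2]>.02)
        P=np.stack([bx[sel]*1000,W[...,2][sel]*1000],1);P=P[np.argsort(P[:,0])]
        print(yy,[tuple(q.astype(int)) for q in P[::max(1,len(P)//22)]])
    c=W[(W[...,2]>.1)&(abs(W[...,0]-.58)<.03)&(abs(W[...,1]-.196)<.03)]
    cap=(W[...,2]>.138)&(abs(W[...,0]-.578)<.035)&(abs(W[...,1]-.196)<.035)&(im.max(2)<80)
    v,u=np.argwhere(cap).mean(0); print('cap b',cap.sum(),np.median(W[cap][:,2]),onplane(n,u,v,np.median(W[cap][:,2])))
E
```

```text
top none
-0.05 [(np.int64(-111), np.int64(129)), (np.int64(-105), np.int64(134)), (np.int64(-100), np.int64(128)), (np.int64(-94), np.int64(121)), (np.int64(-88), np.int64(116)), (np.int64(-81), np.int64(107)), (np.int64(-74), np.int64(102)), (np.int64(-68), np.int64(97)), (np.int64(-60), np.int64(84)), (np.int64(-54), np.int64(79)), (np.int64(-48), np.int64(75)), (np.int64(-39), np.int64(64)), (np.int64(-32), np.int64(58)), (np.int64(-25), np.int64(166)), (np.int64(-21), np.int64(43)), (np.int64(-19), np.int64(165)), (np.int64(-15), np.int64(161)), (np.int64(-8), np.int64(152)), (np.int64(0), np.int64(145)), (np.int64(5), np.int64(138)), (np.int64(12), np.int64(130)), (np.int64(19), np.int64(123)), (np.int64(25), np.int64(117))]
0 [(np.int64(-111), np.int64(129)), (np.int64(-105), np.int64(133)), (np.int64(-99), np.int64(129)), (np.int64(-92), np.int64(123)), (np.int64(-86), np.int64(117)), (np.int64(-80), np.int64(107)), (np.int64(-74), np.int64(103)), (np.int64(-68), np.int64(93)), (np.int64(-60), np.int64(84)), (np.int64(-54), np.int64(80)), (np.int64(-47), np.int64(72)), (np.int
[... 3287 characters left out ...]
int64(-97), np.int64(123)), (np.int64(-97), np.int64(120)), (np.int64(-95), np.int64(117)), (np.int64(-92), np.int64(122)), (np.int64(-83), np.int64(118)), (np.int64(-26), np.int64(169)), (np.int64(-26), np.int64(167)), (np.int64(-24), np.int64(156)), (np.int64(-23), np.int64(171)), (np.int64(-23), np.int64(161)), (np.int64(-22), np.int64(162)), (np.int64(-19), np.int64(163)), (np.int64(-18), np.int64(162)), (np.int64(-15), np.int64(163)), (np.int64(-15), np.int64(160))]
cap b 147 0.14780926093138924 [0.57659227 0.20025414 0.14780926]<stdin>:15: RuntimeWarning: Mean of empty slice.
  ret = um.true_divide(
  return _methods._mean(a, axis=axis, dtype=dtype,
  ret = ret.dtype.type(ret / rcount)
```

The rim is at 130 mm and the back wall top at 170 mm, which matches a full tilt of 0.75. Now I'll go and grasp b.

>>> carry_out(moves=[[0,0,34,5,0,0,0],[0,0,34,5,0,0,0],[0,0,34,5,0,0,0],[0,0,34,5,0,0,0],[0,0,34,5,0,0,0],[0,0,34,5,0,0,0],[0,0,0,0,0.124,0,0],[0,0,0,0,0.124,0,0],[0,0,0,0,0.124,0,0],[0,0,0,0,0.124,0,0]])

```text
time: 15.23
ee_pos: [0.5802, 0.1881, 0.2608]
tool_rot: [[-0.002, 0.574, 0.819], [-0.002, 0.819, -0.574], [-1.0, -0.003, -0.001]]
force: [-0.1, -0.6, 0.3]
gripper_width: 0.0855
```

>>> carry_out(moves=[[0,0,0,0,0.124,0,0],[0,0,0,0,0.124,0,0],[0,0,0,0,0.124,0,0],[0,0,0,0,0.124,0,0],[0,0,0,0,0.124,0,0],[0,0,0,0,0.124,0,0],[0,0,0,0,0.124,0,0],[0,0,0,0,0.124,0,0],[0,0,0,0,0.119,0,0],[0,0,0,0,0,0,0]])

```text
time: 16.07
ee_pos: [0.5803, 0.1877, 0.261]
tool_rot: [[-0.002, 0.989, -0.147], [-0.001, -0.147, -0.989], [-1.0, -0.002, 0.002]]
force: [1.0, -0.1, -1.2]
gripper_width: 0.0853
```

>>> carry_out(moves=[[0,30,-2,-9,-0.012,0,0],[0,35,0,0,0,0,0],[0,35,0,0,0,0,0],[0,25,0,0,0,0,0],[0,15,0,0,0,0,0],[0,10,0,0,0,0,0],[0,8,0,0,0,0,0],[0,0,0,0,0,0,0]])

```text
time: 16.73
ee_pos: [0.5792, 0.1982, 0.1023]
tool_rot: [[-0.002, 0.991, -0.13], [-0.001, -0.13, -0.991], [-1.0, -0.002, 0.001]]
force: [-0.0, -0.3, 0.3]
gripper_width: 0.0853
```

```bash
python3 - <<'E'
from h import *
s=r.observe();print(s['ee_pos'].round(4))
im,d=imaging.camera('scene');np.savez('s4.npz',p=im,d=d)
crop(im,320,220,110,130,4.5,'pics/s4.png')
E
```

```text
[0.5792 0.1982 0.1023]
```

View pics/s4.png

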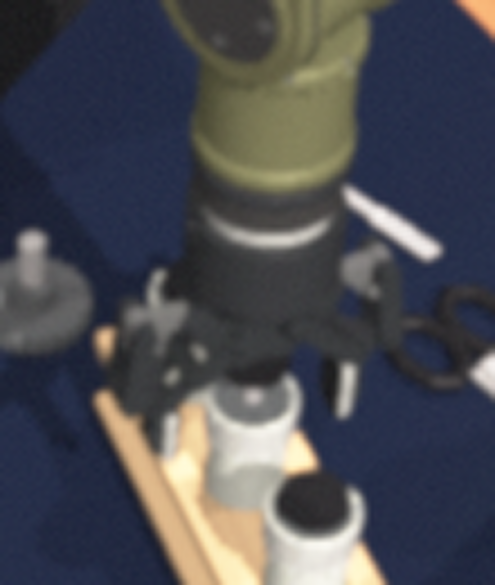

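The pads straddle b's collar, at (168,435) and (345,390) in the crop. Closing.

>>> carry_out(moves=[[255,0,0,0,0,0,0],[255,0,0,0,0,0,0],[255,0,0,0,0,0,0],[255,0,0,0,0,0,0],[255,0,0,0,0,0,0],[255,0,0,0,0,0,0],[255,0,0,0,0,0,0]], newtons=45)

```text
time: 17.37
ee_pos: [0.5803, 0.1997, 0.1052]
tool_rot: [[0.002, 0.991, -0.13], [0.001, -0.13, -0.991], [-1.0, 0.001, -0.001]]
force: [-1.5, -0.1, 5.9]
gripper_width: 0.0448
```

>>> carry_out(moves=[[255,-8,0,0,0,0,0],[255,-15,0,0,0,0,0],[255,-20,0,0,0,0,0],[255,-25,0,0,0,0,0],[255,-25,0,0,0,0,0],[255,-25,0,0,0,0,0],[255,-30,0,0,0,0,0],[255,-12,0,0,0,0,0]])

```text
time: 18.03
ee_pos: [0.5811, 0.1997, 0.2681]
tool_rot: [[0.005, 0.991, -0.13], [0.002, -0.13, -0.991], [-1.0, 0.005, -0.002]]
force: [0.7, 0.1, -1.7]
gripper_width: 0.0445
```

b is gripped (opening 44.8 mm) and clear of the rack. Carrying it to a staging point in front of the bin.

>>> carry_out(moves=[[255,0,-8,30,0,0,0],[255,0,-8,38,0,0,0],[255,0,-8,38,0,0,0],[255,0,-8,38,0,0,0],[255,0,-8,38,0,0,0],[255,0,-8,38,0,0,0],[255,0,-8,38,0,0,0],[255,0,-8,38,0,0,0],[255,0,-8,38,0,0,0],[255,0,-8,38,0,0,0]])

```text
time: 18.87
ee_pos: [0.4508, -0.1605, 0.264]
tool_rot: [[0.0, 0.991, -0.13], [-0.0, -0.13, -0.991], [-1.0, 0.0, 0.0]]
force: [0.6, -1.0, -2.8]
gripper_width: 0.0446
```

>>> carry_out(moves=[[255,0,-8,41,0,0,0],[255,0,0,0,-0.123,0,0],[255,0,0,0,-0.123,0,0],[255,0,0,0,-0.123,0,0],[255,0,0,0,-0.123,0,0],[255,0,0,0,-0.123,0,0],[255,0,0,0,-0.123,0,0],[255,0,0,0,-0.123,0,0],[255,0,0,0,-0.123,0,0],[255,0,0,0,-0.123,0,0]])

```text
time: 19.7
ee_pos: [0.4384, -0.1984, 0.2638]
tool_rot: [[-0.001, 0.555, 0.832], [0.0, 0.832, -0.555], [-1.0, -0.0, -0.001]]
force: [-0.3, -0.5, -3.4]
gripper_width: 0.0448
```

>>> carry_out(moves=[[255,0,0,0,-0.123,0,0],[255,0,0,0,-0.123,0,0],[255,0,0,0,-0.123,0,0],[255,0,0,0,-0.12,0,0],[255,0,0,0,0,0,0]])

```text
time: 20.12
ee_pos: [0.4385, -0.1984, 0.2638]
tool_rot: [[-0.0, 0.104, 0.995], [0.0, 0.995, -0.104], [-1.0, 0.0, -0.001]]
force: [0.4, -0.2, -2.7]
gripper_width: 0.0447
```

Now tilting the tool 43° forward.

>>> carry_out(moves=[[255,0,0,0,0,-0.12,0],[255,0,0,0,0,-0.12,0],[255,0,0,0,0,-0.12,0],[255,0,0,0,0,-0.12,0],[255,0,0,0,0,-0.12,0],[255,0,0,0,0,-0.12,0],[255,0,0,0,0,-0.03,0],[255,0,0,0,0,0,0]])

```text
time: 20.78
ee_pos: [0.4339, -0.1962, 0.259]
tool_rot: [[0.673, 0.11, 0.731], [-0.07, 0.994, -0.085], [-0.736, 0.005, 0.677]]
force: [-0.1, 0.1, -3.0]
gripper_width: 0.0446
```

```bash
python3 - <<'E'
from h import *
s=r.observe();print(s['ee_pos'].round(4),s['joint_positions'].round(1))
p=s['ee_pos'];R=s['tool_rot'];print(R.round(3))
H=np.array([.590,-.2137,.012]);X=np.array([.9944,-.1054,0]);Y=np.array([.1054,.9944,0]);Z=np.array([0,0,1.])
t=.75;b=X*np.cos(t)+Z*np.sin(t);w=-X*np.sin(t)+Z*np.cos(t)
print('TCP b,y,w',[(p-H)@q*1000 for q in(b,Y,w)],'axis',[R[:,0]@q for q in(b,Y,w)])
tgt=H+.045*b+.0*Y+.122*w; print('shift tool mm',R.T@(tgt-p)*1000)
for n in('scene','top'):
    im,d=imaging.camera(n);np.savez(n+'5.npz',p=im,d=d)
    crop(im,*((230,120,190,140,4) if n=='scene' else (300,150,180,130,4.4)),f'pics/{n}5.png')
E
```

```text
[ 0.4339 -0.1962  0.259 ] [-37.1 -12.5 -51.5  12.8  20.5 -23.5]
[[ 0.673  0.11   0.731]
 [-0.07   0.994 -0.085]
 [-0.736  0.005  0.677]]
TCP b,y,w [np.float64(53.44473977787256), np.float64(0.978019256046221), np.float64(287.8025130640472)] axis [np.float64(-0.0068280572417204), np.float64(0.000904258975332204), np.float64(-0.9999626631456604)]
shift tool mm [165.85942104  -1.17962727  -7.30218786]
```

View pics/scene5.png

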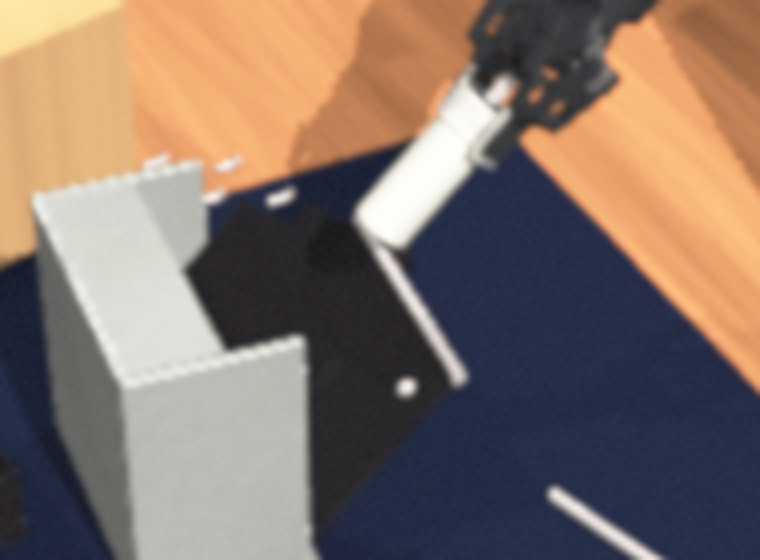

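View pics/top5.png

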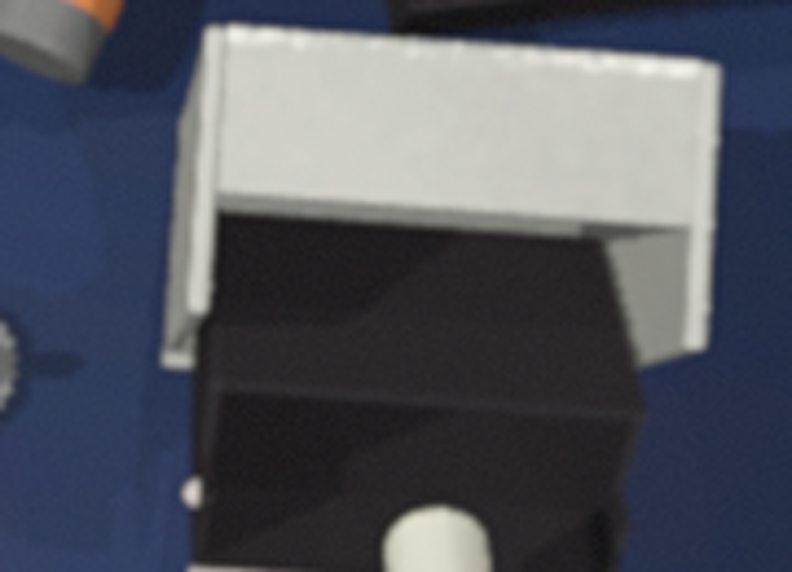

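The syringe is aligned with the mouth, its lower end above the rim at (385,240) in the scene crop and centred in the top view. Inserting.

>>> carry_out(moves=[[255,15,0,-7,0,0,0],[255,20,0,0,0,0,0],[255,20,0,0,0,0,0],[255,20,0,0,0,0,0],[255,20,0,0,0,0,0]])

```text
time: 21.3
ee_pos: [0.5015, -0.206, 0.1907]
tool_rot: [[0.679, 0.106, 0.726], [-0.073, 0.994, -0.077], [-0.73, -0.001, 0.683]]
force: [-0.2, 0.3, -2.5]
gripper_width: 0.0448
```

>>> carry_out(moves=[[255,20,0,0,0,0,0],[255,15,0,0,0,0,0],[255,15,0,0,0,0,0],[255,10,0,0,0,0,0],[255,0,0,0,0,0,0]])

```text
time: 21.72
ee_pos: [0.5422, -0.2098, 0.1451]
tool_rot: [[0.678, 0.105, 0.728], [-0.071, 0.994, -0.077], [-0.732, 0.0, 0.681]]
force: [-1.1, 0.3, -2.7]
gripper_width: 0.0446
```

>>> carry_out(moves=[[255,5,0,-8,0,0,0],[255,5,0,-8,0,0,0],[255,0,0,0,0,0,0]])

```text
time: 21.97
ee_pos: [0.534, -0.2085, 0.1261]
tool_rot: [[0.676, 0.106, 0.729], [-0.071, 0.994, -0.079], [-0.734, 0.001, 0.68]]
force: [0.6, -0.1, -3.5]
gripper_width: 0.0449
```

```bash
cat > bp.py <<'E'
from h import *
s=r.observe();p=s['ee_pos'];R=s['tool_rot']
H=np.array([.590,-.2137,.012]);X=np.array([.9944,-.1054,0]);Y=np.array([.1054,.9944,0]);Z=np.array([0,0,1.])
t=.75;b=X*np.cos(t)+Z*np.sin(t);w=-X*np.sin(t)+Z*np.cos(t)
print('TCP b,y,w',[((p-H)@q*1000).round(1) for q in(b,Y,w)],s['force'].round(1),s['gripper_width'],s['time'])
E
python3 bp.py
```

```text
TCP b,y,w [np.float64(36.7), np.float64(-0.8), np.float64(121.8)] [ 0.6 -0.1 -3.5] 0.044907005628942315 21.9667
```

>>> carry_out(moves=[[0,0,0,0,0,0,0],[0,0,0,0,0,0,0],[0,0,0,0,0,0,0],[0,0,0,0,0,0,0],[0,0,0,0,0,0,0],[0,0,0,0,0,0,0],[0,0,0,3,0,0,0]])

```text
time: 22.55
ee_pos: [0.5356, -0.2087, 0.1291]
tool_rot: [[0.677, 0.106, 0.728], [-0.072, 0.994, -0.078], [-0.732, 0.0, 0.681]]
force: [0.3, 0.3, -0.4]
gripper_width: 0.0856
```

>>> carry_out(moves=[[0,-15,0,0,0,0,0],[0,-30,0,0,0,0,0],[0,-40,0,0,0,0,0],[0,-40,0,0,0,0,0],[0,-40,0,0,0,0,0],[0,0,0,0,0,0,0]])

```text
time: 23.05
ee_pos: [0.4227, -0.1972, 0.2562]
tool_rot: [[0.682, 0.107, 0.723], [-0.077, 0.994, -0.075], [-0.727, -0.004, 0.687]]
force: [0.5, -0.4, 1.8]
gripper_width: 0.086
```

```bash
python3 bp.py; python3 - <<'E'
from h import *
for n in('scene','top'):
    im,d=imaging.camera(n);np.savez(n+'6.npz',p=im,d=d)
    crop(im,*((230,120,190,140,4) if n=='scene' else (300,150,180,130,4.4)),f'pics/{n}6.png')
E
```

```text
TCP b,y,w [np.float64(43.4), np.float64(-1.3), np.float64(293.3)] [ 0.5 -0.4  1.8] 0.0859953226522125 23.05
```

View pics/scene6.png

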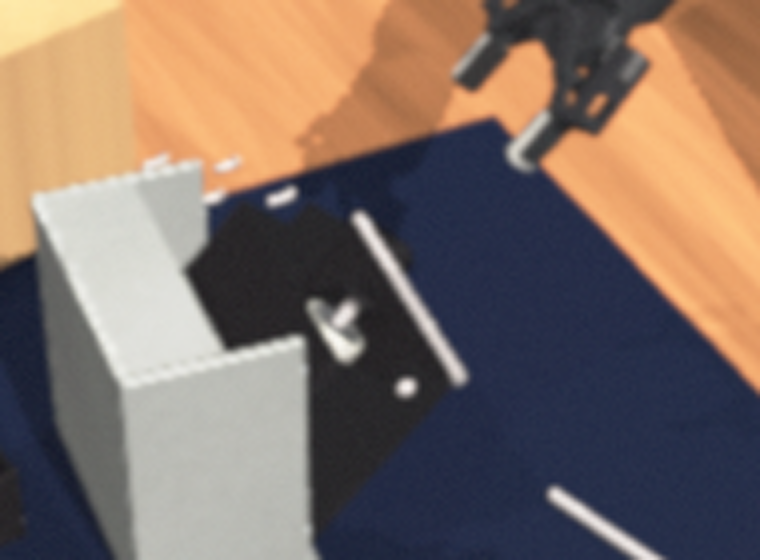

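View pics/top6.png

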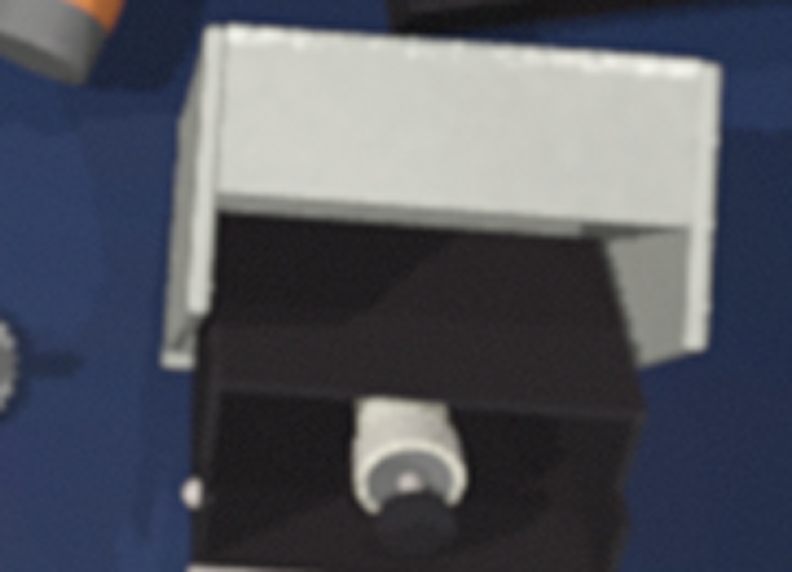

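The syringe stands inside the bin, cap at (410,520) in the top crop. Next: close the fingers, straighten the tool, lower in front of the rim and push.

>>> carry_out(moves=[[255,0,0,0,0,0.12,0],[255,0,0,0,0,0.12,0],[255,0,0,0,0,0.12,0],[255,0,0,0,0,0.12,0],[255,0,0,0,0,0.12,0],[255,0,0,0,0,0.12,0],[255,0,0,0,0,0.03,0],[255,0,0,0,0,0,0]])

```text
time: 23.82
ee_pos: [0.4274, -0.197, 0.247]
tool_rot: [[-0.004, 0.103, 0.995], [0.002, 0.995, -0.103], [-1.0, 0.001, -0.004]]
force: [0.5, -0.9, -0.2]
gripper_width: 0.0001
```

```bash
cat >> bp.py <<'E'
print('bin xyz',((p-H)@X*1000).round(1),((p-H)@Y*1000).round(1),p[2].round(4)); print(R.round(3))
E
python3 bp.py
```

```text
TCP b,y,w [np.float64(40.6), np.float64(-0.6), np.float64(283.4)] [ 0.5 -0.9 -0.2] 5.2435151655284246e-05 23.8167
bin xyz -163.5 -0.6 0.247
[[-0.004  0.103  0.995]
 [ 0.002  0.995 -0.103]
 [-1.     0.001 -0.004]]
```

>>> carry_out(moves=[[255,35,0,0,0,0,0],[255,35,0,0,0,0,0],[255,30,0,0,0,0,0],[255,15,0,8,0,0,0],[255,0,0,10,0,0,0],[255,0,0,8,0,0,0],[255,0,0,5,0,0,0],[255,0,0,5,0,0,0],[255,0,0,5,0,0,0]])

```text
time: 24.57
ee_pos: [0.4666, -0.2018, 0.1364]
tool_rot: [[0.003, 0.106, 0.994], [-0.001, 0.994, -0.106], [-1.0, -0.001, 0.003]]
force: [-0.2, -1.5, -0.3]
gripper_width: 0.0003
```

>>> carry_out(moves=[[255,-2,0,5,0,0,0],[255,-3,0,5,0,0,0],[255,-3,0,5,0,0,0],[255,-3,0,5,0,0,0]])

```text
time: 24.9
ee_pos: [0.4828, -0.2031, 0.1468]
tool_rot: [[-0.004, 0.106, 0.994], [0.0, 0.994, -0.106], [-1.0, -0.0, -0.004]]
force: [-5.2, 0.6, 4.5]
gripper_width: 0.0002
```

>>> carry_out(moves=[[255,-2,0,5,0,0,0],[255,-2,0,5,0,0,0],[255,-2,0,5,0,0,0],[255,-2,0,5,0,0,0],[255,-2,0,5,0,0,0]])

```text
time: 25.32
ee_pos: [0.5106, -0.2062, 0.1565]
tool_rot: [[0.001, 0.106, 0.994], [-0.0, 0.994, -0.106], [-1.0, -0.0, 0.001]]
force: [-1.6, -0.1, 1.2]
gripper_width: 0.0
```

>>> carry_out(moves=[[255,-2,0,5,0,0,0],[255,-1,0,5,0,0,0],[255,-1,0,5,0,0,0],[255,-1,0,5,0,0,0],[255,0,0,5,0,0,0]])

```text
time: 25.73
ee_pos: [0.5355, -0.2088, 0.1612]
tool_rot: [[0.001, 0.106, 0.994], [-0.0, 0.994, -0.106], [-1.0, -0.0, 0.001]]
force: [-0.5, 0.0, 1.0]
gripper_width: 0.0001
```

>>> carry_out(moves=[[255,0,0,5,0,0,0],[255,0,0,5,0,0,0],[255,0,0,5,0,0,0],[255,0,0,4,0,0,0]])

```text
time: 26.07
ee_pos: [0.5532, -0.2107, 0.161]
tool_rot: [[-0.002, 0.106, 0.994], [0.0, 0.994, -0.106], [-1.0, -0.0, -0.002]]
force: [-8.4, 0.2, 6.2]
gripper_width: 0.0001
```

>>> carry_out(moves=[[255,0,0,3,0,0,0],[255,0,0,3,0,0,0],[255,0,0,3,0,0,0]])

```text
time: 26.32
ee_pos: [0.5605, -0.2114, 0.1609]
tool_rot: [[-0.004, 0.106, 0.994], [0.001, 0.994, -0.106], [-1.0, 0.0, -0.004]]
force: [-4.3, 0.6, 3.2]
gripper_width: -0.0001
```

>>> carry_out(moves=[[255,0,0,3,0,0,0],[255,0,0,3,0,0,0],[255,0,0,3,0,0,0]])

```text
time: 26.57
ee_pos: [0.5725, -0.2128, 0.1611]
tool_rot: [[0.001, 0.106, 0.994], [-0.0, 0.994, -0.106], [-1.0, -0.0, 0.001]]
force: [0.2, -0.0, 0.4]
gripper_width: 0.0002
```

>>> carry_out(moves=[[255,0,0,3,0,0,0],[255,0,0,3,0,0,0],[255,0,0,2,0,0,0]])

```text
time: 26.82
ee_pos: [0.5745, -0.213, 0.1609]
tool_rot: [[-0.01, 0.106, 0.994], [0.001, 0.994, -0.106], [-1.0, -0.001, -0.01]]
force: [-17.8, 0.4, 11.9]
gripper_width: -0.0003
```

>>> carry_out(moves=[[255,0,0,2,0,0,0],[255,0,0,2,0,0,0]])

```text
time: 26.98
ee_pos: [0.5746, -0.213, 0.1608]
tool_rot: [[-0.017, 0.107, 0.994], [0.001, 0.994, -0.107], [-1.0, -0.001, -0.017]]
force: [-26.3, 1.9, 18.5]
gripper_width: -0.0003
```

It's at a firm stop after the click. Backing off to look.

>>> carry_out(moves=[[255,0,0,-10,0,0,0],[255,0,0,-30,0,0,0],[255,0,0,-40,0,0,0],[255,-40,0,-40,0,0,0],[255,-40,0,-40,0,0,0],[255,-20,0,-40,0,0,0],[255,0,0,0,0,0,0]])

```text
time: 27.57
ee_pos: [0.4044, -0.1948, 0.2425]
tool_rot: [[0.002, 0.107, 0.994], [-0.002, 0.994, -0.107], [-1.0, -0.001, 0.002]]
force: [-0.6, -0.3, 0.7]
gripper_width: -0.0002
```

```bash
python3 - <<'E'
from h import *
s=r.observe();print(s['ee_pos'].round(3),s['time'])
O=np.array([.590,-.2137]);X=np.array([.9944,-.1054]);Y=np.array([.1054,.9944])
for n in('scene','top'):
    im,d=imaging.camera(n);np.savez(n+'7.npz',p=im,d=d)
    cv2.imwrite(f'pics/{n}7.png',im[:,:,::-1])
    for k in '07':
        z=np.load(n+k+'.npz');W=cloud(n,z['d']);
        bx=(W[...,:2]-O)@X;by=(W[...,:2]-O)@Y
        m=(bx<.02)&(bx>-.14)&(abs(by)<.07)&(abs(W[...,2]-.173)<.01)&(z['p'].min(2)>150)
        print(n,k,'rim',m.sum(),np.median(bx[m]),np.median(W[...,2][m]))
    a,b=np.load(n+'0.npz')['p'].astype(int),im.astype(int)
    cv2.imwrite(f'pics/diff{n}.png',np.clip(abs(a-b).max(2)*3,0,255).astype(np.uint8))
E
```

```text
[ 0.404 -0.195  0.243] 27.5667
scene 0 rim 100 -0.0011266477509943485 0.17516681923325536
scene 7 rim 100 -0.0010724778844661267 0.17499190742769216
top 0 rim 391 0.00061546726206209 0.1743227020858755
top 7 rim 389 0.0006883506013606119 0.17435994679531472
```

View pics/scene7.png

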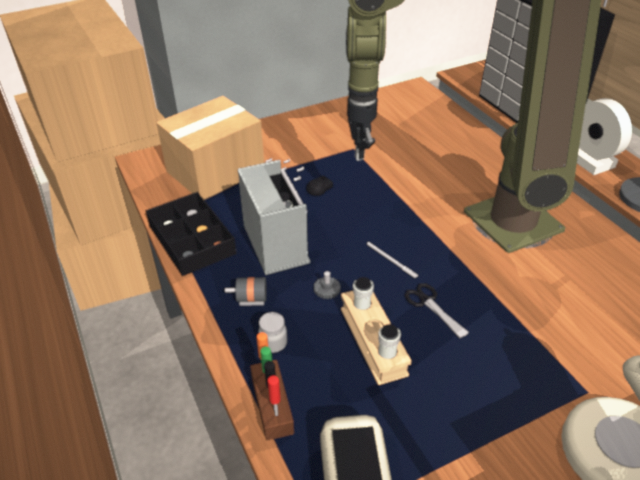

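View pics/top7.png

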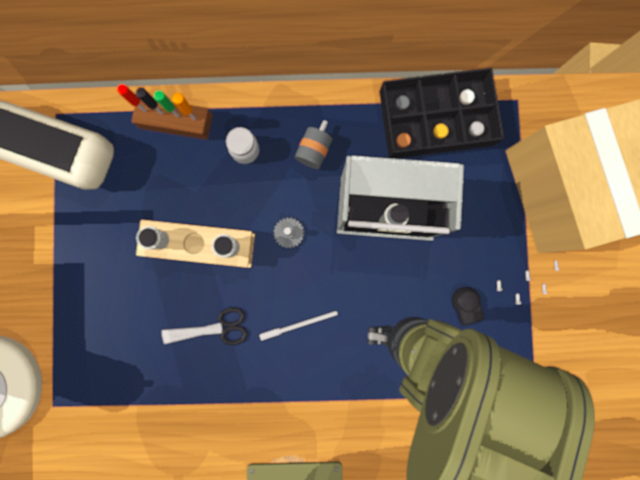

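View pics/difftop.png

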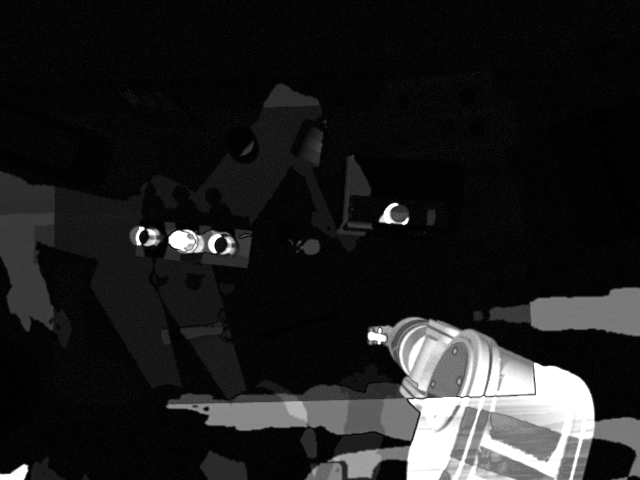

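```bash
python3 - <<'E'
from h import *
for n in('scene','top'):
    z=np.load(n+'7.npz');W=cloud(n,z['d'])
    for c in((.588,.270),(.568,.121)):
        m=(np.hypot(W[...,0]-c[0],W[...,1]-c[1])<.02)&(W[...,2]>.1)&(z['p'].max(2)<75)
        print(n,c,m.sum(),np.median(W[m][:,2]))
print(r.job_done())
E
```

```text
scene (0.588, 0.27) 165 0.12737858982173547
scene (0.568, 0.121) 140 0.1271452861105907
top (0.588, 0.27) 211 0.12643307848507276
top (0.568, 0.121) 212 0.12644023025084003
the job is handed in; nothing more can be done
None
```

The job is done and handed in at about 28 s. Syringe b was the set one, and it is now in the scrap bin with the bin shut.

- **Sound syringes:** I pushed the plungers of a and c all the way home at a steady 4 N or so, reaching about 10 N only at the end stop. Both still stand in the rack. Both cameras put their cap tops at 126–127 mm; fully home is 127 mm.
- **Set syringe:** b's resistance climbed to about 7.5 N at roughly 24 mm in, so I stopped there. I then put it in the bin, and the last top picture shows it standing inside.
- **Bin:** It met the catch at about 8 N, clicked past, and came to a firm stop. Its rim is back within 0.1 mm of where it started in both views.
- **Everything else:** Comparing the top pictures from before and after shows no other object moved, apart from shadows and the arm.

**Different or less clean:**
- I tipped the bin before lifting b out, because the single gripper cannot hook the bin while holding a syringe.
- A fingertip pressed on the bin wall with about 40 N as the bin reached its tilt stop. I also pushed with about 30 N against the shut stop.
- The two cameras disagreed by up to about 6 mm on positions at the rack, so I aimed between them.

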